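# Lock the splash cheek onto the airbrush drain board

### The arm

A 6-joint arm with a two-finger parallel gripper is mounted at the origin on the work surface; the furniture and walls round the work are solid. World frame = base frame: x ahead of the robot, y to its left, z up, the work surface at z = 0. Lengths are in mm, angles in rad, forces in N, time in s.
With the tool pointing down it reaches from about 300 to 775 mm from the base axis. Payload 14.6 kg.
Tool frame: the origin (TCP) lies midway between the tips of the shut fingers; the grasp point (between the pads) lies 19 mm behind it (manip.hold_point_z is the distance from the TCP to the grasp point, in mm); z points along the fingers, y is the direction in which the jaws open and shut (so a half turn about z gives the same grasp; the last joint's range is limited). The gripper opens to 94 mm and grips with 3 to 60 N. Pads are 16 mm wide; open, the fingers measure 119 mm over their backs; the gripper's body (75 mm by 177 mm) begins 78 mm behind the grasp point.
Start: joints at [-1.189, 0.3, 1.521, -0, 1.321, -0.067], TCP at [238.628, -495.526, 205.446] pointing down, gripper open.
Joint ranges: [-3.03, 3.03], [-0.79, 2.21], [0.23, 2.52], [-1.04, 4.18], [0, 3.07], [-2.55, 2.55]. Speed limits (rad/s): [2.22, 2.22, 2.57, 3.14, 3.14, 3.14].

### API

Orientations are given as [roll, pitch, yaw] about the fixed x, y, z axes, in that order (R = Rz(yaw) Ry(pitch) Rx(roll)).
In Python, from cell import manip gives the robot as it stands.
- The arm moves only by the shell command python3 -m crank 'ROWS' [OPENING] [FORCE]. ROWS is JSON, a list of rows, each an object with "offset": the shift along the world's x, y, z in m, a list of three; "spin": the turn about the world's z in degrees. In form: [{"offset": [dx, dy, dz], "spin": spin}, ...]. A call has exactly 8 rows; each row is the pose to reach, as a shift and turn from the pose measured when the call began; what a row does not reach only later rows make up. A row lasts 1/12 s, in which the tool goes at most 41.7 mm and 7.16 degrees, less where a joint would pass 70% of its speed; a pose out of reach is approached as far as the arm can. A call with a gripper value outside its range is refused whole. OPENING is the opening, from 0 (shut) to 1 (fully open), set as the call begins (- or left out, the last holds). The fingers move at their own pace and stop on an object; FORCE is the grip in N (left out, the last holds). Time passes only in rows, so rows that repeat a pose let the fingers close, or fill a call up. It gives the time, the measured TCP pose, the force and the opening at its end, in the units of the state.
- manip.read_state(): the state, without advancing time (a new reading comes with each control period).
- manip.camera(name): name is "scene" or "side" or "wrist"; returns a dict with "pixels" (384x512x3 uint8, red, green, blue), "fx", "fy", "cx", "cy" (pixels), "k1" (the pictures are not rectified: a ray, as slopes to the right and down, at radius r is drawn at 1 + k1 r^2 times it, then the intrinsics apply), "extrinsics" (4x4, takes a point from world to camera coordinates); the wrist camera has in their place "hand_eye" (4x4, takes a point from camera to tool coordinates, whose origin is the TCP and whose axes are the flange's). Camera axes: x right, y down, z forward; pixel columns grow to the right and rows downward; lengths in mm; the calibration is good to about 2 mm. A picture is of the moment at which its call begins: read the wrist's pose just before it. There is no depth.
- manip.sign_off(): hands the job in, once; it reports no verdict.
Trained networks look in a picture, given as the dict that the camera call returned (one of the last four; its "shot" number tells which), for a name from the list of things; names that differ only in an ending like _2 or _b are one class to them, and where a whole thing is asked for, a point or a joint stands for the part that bears it (a point fixed in the world has none). Each returns a list of dicts, best first, with "conf" (0 to 1); they miss things now and then, are a little off and sometimes report something else, mostly with a low value. They report only what shows in the picture. A call takes as long as a camera call.
- manip.search_frame(picture, name): "location" ([x, y, z] in mm, in world coordinates, good to about 4 mm: the middle of the surface that is visible of it).
- manip.masks_of(picture, name): "mask" (384x512 bool, what is visible of it).
The state is a dict: "clock": time; "joints": joint angles; "qd": joint speeds; "effort": joint torques, N m; "eef_pos": TCP position; "eef_rot": TCP orientation; "wrist_force": force on the tool from outside, world axes, zero at the start; "moment": the same for the moment, N m; "finger_gap": finger opening in mm.
Only numpy, scipy, OpenCV 4.12 (cv2) and the standard library are available. Lean on these libraries where they do the work, as an engineer would, in place of code of your own. Each camera call takes 0.05 s, during which the arm holds its last target. There are 200 camera calls.

### The job

The right-hand splash cheek of the sloping drain board has been washed and only loosely offered up. Slide it, standing, up against the board's rubber seal so that the head of its stud is inside the open cam, then turn the cam's grip bar clockwise a quarter turn so that its curved slot draws the cheek up tight against the board's edge, squarely and with no gap left. Leave the two bottles and the rinse cup on the right standing where they are.

Things in the scene. Friction and masses are not known exactly. Their poses are not given: they have to be found in the camera images.
- rack: Fixed white drain board on a stand. Origin on the table, below the point where the cam axis meets the board's face but mid-way between the board's ends; x level, up the slope; y left along the board; z up. Top face slopes 28 deg, rising to +x (normal [-0.469, 0, 0.883] here), 200 mm up the slope, 220 wide (y -110 to 110), 32 thick. Brush and airbrush drying at y > 0 are fixed, 20 mm high.
- board_edge (a point): Point on the board's right edge (y = -110 mm of the rack) in its top face, level with the cam axis along the slope, 100 mm above the table; axes as the rack's. A groove 24 mm wide, 27 deep, open on top, mouth flared to 34, runs from here to the cam pocket, 76 mm wide. Beside it a black rubber seal stands 5 mm proud of the edge; it yields those 5 mm, pressing back with 1 to 8 N.
- cam (a joint): Steel cam ring, 70 mm wide. Rad, growing clockwise as seen looking down on the board's face. Starts at -0.2 to 0.05: mouth open to the groove. Takes hold of the stud head from about 0.5, has drawn it home at 1.3, then only holds; stop at 1.57. Stays where left; takes up to 0.6 N m. Turned with no head inside, its mouth is shut and the head cannot enter.
- cam_grip (a point): Centre of the cam's grip bar, on the cam axis, 20 mm above the board's face along its normal, 62 mm in from the right edge. Black bar 68 mm long, 14 thick, its top 32 mm above the face. Axes: x along the bar, z along the cam axis away from the board (28 deg from vertical). At cam 0 the bar points up the slope, across the stud; at 1.57 it is in line with the stud.
- cheek_lip (a point): Point mid-thickness in the lip of the loose cheek, by the stud, 22 mm above the board's face along its normal. y to the board, z up, x up the slope. Cheek: white panel on the table, 190 long, 16 thick, 0.45 kg, 30 mm foot outside. Its top edge slopes like the board, 32 mm above the face: pinch it there, fingers above the face, or push its outer side. Home: 8 mm outside the board's edge.
- stud_head (a point): Centre of the 20 mm ball head on the cheek's steel stud; axes as the cheek's. The stud, 8 mm thick, holds it 50 mm from the cheek's inner face, 13 mm under the board's face, in the groove, which a 22 mm boss at its root fits. At the start the inner face is 24 to 38 mm off the board's edge, square to 1 deg. With that face 7 mm or less from the edge the head is inside the cam.
- spirit_bottle: Clear glass bottle, 85 mm across, 249 mm tall, on the table to the right of the rack; bystander. Origin at the centre of its underside.
- colour_bottle: Squeeze bottle with black cap, 46 mm across, 154 mm tall, on the table to the right of the rack; bystander. Origin at the centre of its underside.
- rinse_cup: Low clear cup of white rinse, 110 mm across, 49 mm tall, on the table to the right of the rack; bystander. Origin at the centre of its underside.

How it is judged (in metres and radians):
On the way:
1. the cheek has been slid up to the seal (within 8 mm of the edge) while the cam is still open (below 0.5 rad) (y of cheek_lip in the frame of rack above -0.126 m and value of joint cam below 0.5 rad), for 0.2 s.
At the end, for the whole second after the job is handed in: The cam is turned to 1.25 rad or more and at rest; the loose cheek stands square to the board (within 0.04 rad) with its lip less than 2.2 mm from the board's right edge (lip point at y > -120.2 mm of the rack's frame) (value of joint cam above 1.25 rad and y of cheek_lip in the frame of rack above -0.1202 m and angle between the y axis of cheek_lip and the y axis of rack, either way round below 0.04 rad and velocity of joint cam between -0.05 and 0.05 rad/s); the robot touches nothing.
It fails at once if a bystander (either bottle or the rinse cup) is pushed more than 30 mm from its place or knocked over (distance of any of spirit_bottle, colour_bottle, rinse_cup from where it was at the start of the episode above 0.03 m or angle between any of spirit_bottle, colour_bottle's own z axis and vertical above 0.5 rad).
It fails at once if the loose cheek is tipped over or lifted off the table (angle between cheek_lip's own z axis and vertical above 0.35 rad or height (world z) of cheek_lip above 0.155 m).
It also fails if it takes over 48 s, if anything falls off the work surface, if the arm or the gripper's body presses on something with over 40 N, if the wrist force passes 120 N, or if a joint passes its speed limit or range.

## Working session

There is one attempt and no reset: what is moved stays moved. The work goes in short steps, Python scripts to look and compute and a shell command to move; the robot and the scene stay as the last step left them, time stands still between calls to the robot, and variables do not carry over. Pictures are saved under pics/ and viewed, about 8 in all and at most 12, crops included, and the job is handed in when it is done.

```bash
ls; mkdir -p pics; cat > h.py <<'E'
import numpy as np, cv2
from cell import manip
def save(n,p): cv2.imwrite('pics/'+n,p['pixels'][:,:,::-1])
E
python3 - <<'E'
from h import *
s=manip.read_state(); print(s)
a=manip.camera('scene'); b=manip.camera('side')
im=np.vstack([a['pixels'],b['pixels']]); 
save('a.png',a); save('b.png',b)
for n,p in(('scene',a),('side',b)):
  print(n,p['fx'],p['k1'],np.round(p['extrinsics'],3).tolist())
  for t in 'rack cam cam_grip cheek_lip stud_head board_edge spirit_bottle colour_bottle rinse_cup'.split():
    try: print(t,[(np.round(r['location']).tolist(),round(r['conf'],2)) for r in manip.search_frame(p,t)[:2]])
    except Exception as e: print(t,e)
E
```

```text
pics
{'clock': 0.0, 'joints': array([-1.18858457e+00,  3.00478917e-01,  1.52159021e+00,  1.78099740e-06,
        1.32070520e+00, -6.65877117e-02]), 'qd': array([0.00031884, 0.00147072, 0.00075442, 0.00108337, 0.0009097 ,
       0.00038812]), 'effort': array([ 1.30960820e-03, -5.31807625e+01, -3.52742636e+01,  7.08904839e-02,
        2.43537506e-02, -1.24676853e-04]), 'eef_pos': array([ 238.53980937, -495.2811994 ,  204.8781825 ]), 'eef_rot': array([-3.14041371e+00, -8.03482018e-05,  4.48798978e-01]), 'wrist_force': array([ 0.37762276, -0.48525985, -0.29787185]), 'moment': array([-0.02100023, -0.02557245, -0.00207391]), 'finger_gap': 94.0240684094585}
scene 381.44722840957365 -0.06774432965872514 [[0.811, -0.586, 0.003, -545.31], [-0.426, -0.592, -0.684, 123.308], [0.402, 0.553, -0.729, 956.661], [0.0, 0.0, 0.0, 1.0]]
rack [([592.0, 9.0, 130.0], 0.92)]
cam [([390.0, -452.0, 23.0], 0.26)]
cam_grip [([560.0, -72.0, 130.0], 0.39)]
cheek_lip [([570.0, -184.0, 58.0], 0.73), ([558.0, -70.0, 130.0], 0.54)]
stud_head [([569.0, -185.0, 52.0], 0.94)]
board_edge [([594.0, 10.0, 130.0], 0.63)]
spirit_bottle [([571.0, -456.0, 144.0], 0.97)]
colour_bottle [([505.0, -460.0, 92.0], 0.9)]
rinse_cup [([387.0, -453.0, 25.0], 0.67), ([504.0, -461.0, 92.0], 0.53)]
side 409.8363818897576 -0.15052042921520153 [[-0.983, -0.183, -0.025, 430.519], [-0.056, 0.424, -0.904, 218.973], [0.176, -0.887, -0.427, 615.931], [0.0, 0.0, 0.0, 1.0]]
rack [([543.0, 89.0, 83.0], 0.97)]
cam [([531.0, -62.0, 111.0], 0.94)]
cam_grip [([532.0, -59.0, 115.0], 0.75)]
cheek_lip [([532.0, -165.0, 102.0], 0.93)]
stud_head [([528.0, -161.0, 104.0], 0.96)]
board_edge [([546.0, 91.0, 88.0], 0.95)]
spirit_bottle [([584.0, -409.0, 120.0], 0.95)]
colour_bottle [([512.0, -428.0, 75.0], 0.79), ([583.0, -409.0, 118.0], 0.55)]
rinse_cup [([379.0, -413.0, 26.0], 0.78)]
```

View pics/a.png

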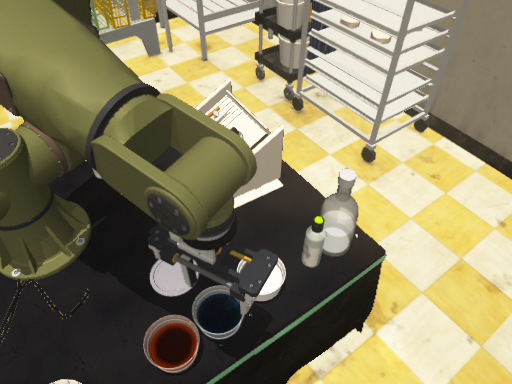

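View pics/b.png

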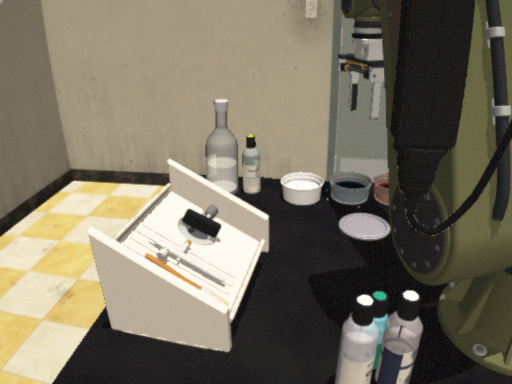

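```bash
python3 -m crank '[{"offset":[0.02,0.025,0.015],"spin":-3},{"offset":[0.04,0.05,0.03],"spin":-7},{"offset":[0.06,0.075,0.045],"spin":-11},{"offset":[0.085,0.1,0.06],"spin":-15},{"offset":[0.11,0.125,0.075],"spin":-19},{"offset":[0.135,0.15,0.09],"spin":-23},{"offset":[0.155,0.175,0.105],"spin":-25.7},{"offset":[0.17,0.2,0.12],"spin":-25.7}]' 0.6
python3 - <<'E'
from h import *
s=manip.read_state(); print(s['eef_pos'],s['eef_rot'],s['clock'])
a=manip.camera('wrist'); save('w1.png',a); print(np.round(a['hand_eye'],3).tolist(),a['fx'])
b=manip.camera('scene'); save('a2.png',b)
for n,p in(('wrist',a),('scene',b)):
  print(n)
  for t in 'rack cam cam_grip cheek_lip stud_head'.split():
    print(t,[(np.round(r['location']).tolist(),round(r['conf'],2)) for r in manip.search_frame(p,t)[:2]])
E
```

```text
clock: 1.67
eef_pos: [409.8, -293.9, 326.1]
eef_rot: [-3.142, -0.0, -0.002]
wrist_force: [0.0, -0.1, -0.2]
finger_gap: 56.3
[ 409.79054123 -293.93518327  326.13007639] [-3.14150357e+00 -6.52258958e-05 -2.40360194e-03] 1.6667
[[0.0, -0.971, -0.238, 68.66], [1.0, 0.0, 0.0, 1.177], [-0.0, -0.238, 0.971, -178.861], [0.0, 0.0, 0.0, 1.0]] 276.9636732358459
wrist
rack [([539.0, -70.0, 115.0], 0.66), ([542.0, -43.0, 99.0], 0.63)]
cam [([541.0, -71.0, 114.0], 0.56)]
cam_grip [([541.0, -71.0, 112.0], 0.59)]
cheek_lip [([546.0, -183.0, 88.0], 0.81), ([541.0, -44.0, 98.0], 0.28)]
stud_head [([548.0, -179.0, 89.0], 0.79)]
scene
rack [([510.0, -21.0, 85.0], 0.72)]
cam [([528.0, -72.0, 113.0], 0.51), ([537.0, -181.0, 66.0], 0.2)]
cam_grip [([530.0, -74.0, 113.0], 0.57)]
cheek_lip [([540.0, -181.0, 68.0], 0.91)]
stud_head [([534.0, -182.0, 65.0], 0.85)]
```

```bash
python3 - <<'E'
import cv2
i=cv2.imread('pics/w1.png'); j=cv2.imread('pics/a2.png')
cv2.imwrite('pics/w1b.png',cv2.resize(i,(800,600),interpolation=cv2.INTER_CUBIC))
E
```

```text
(no output)
```

View pics/w1b.png

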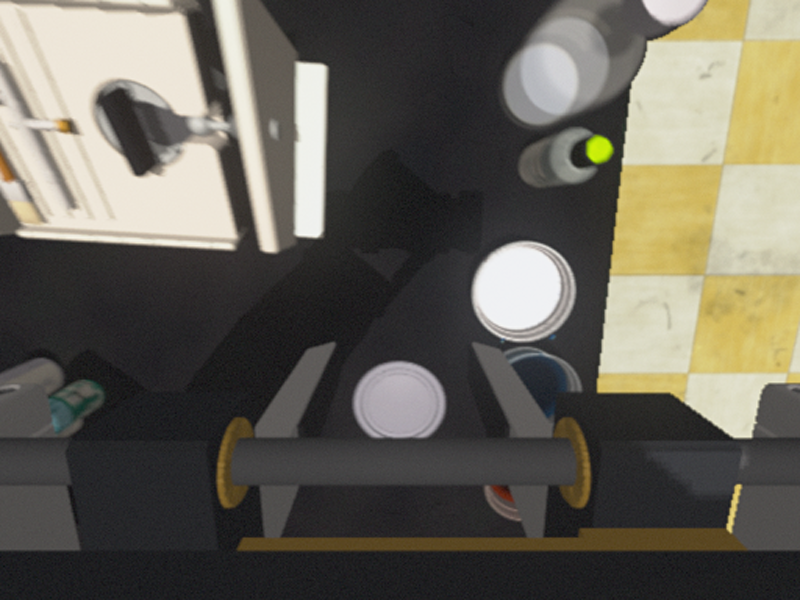

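```bash
python3 -m crank '[{"offset":[0.01,0.03,0],"spin":0},{"offset":[0.025,0.065,0],"spin":0},{"offset":[0.04,0.1,0],"spin":0},{"offset":[0.055,0.135,0],"spin":0},{"offset":[0.06,0.15,0],"spin":0},{"offset":[0.06,0.15,0],"spin":0},{"offset":[0.06,0.15,0],"spin":0},{"offset":[0.06,0.15,0],"spin":0}]'
python3 - <<'E'
from h import *
import pickle
s=manip.read_state(); print(s['eef_pos'],s['eef_rot'],s['clock'])
a=manip.camera('wrist'); save('w2.png',a); pickle.dump((s,a),open('w2.pkl','wb'))
for t in 'cam cam_grip cheek_lip stud_head'.split():
    print(t,[(np.round(r['location']).tolist(),round(r['conf'],2)) for r in manip.search_frame(a,t)[:2]])
cv2.imwrite('pics/w2b.png',cv2.resize(a['pixels'][:300,:400,::-1],(800,600),interpolation=cv2.INTER_CUBIC))
E
```

```text
clock: 2.93
eef_pos: [468.0, -146.8, 325.1]
eef_rot: [-3.141, 0.001, -0.001]
wrist_force: [-0.4, 0.2, 0.5]
finger_gap: 56.2
[ 468.04127952 -146.80539954  325.11954391] [-3.14143998e+00  5.49282269e-04 -1.17321551e-03] 2.9333
cam [([541.0, -66.0, 114.0], 0.96)]
cam_grip [([544.0, -71.0, 112.0], 0.91)]
cheek_lip [([547.0, -177.0, 100.0], 0.82)]
stud_head [([544.0, -168.0, 102.0], 0.82)]
```

View pics/w2b.png

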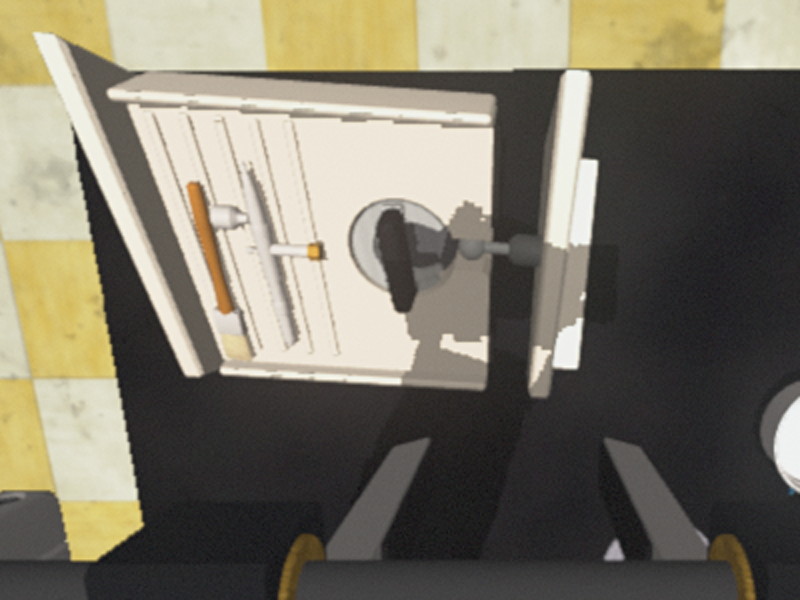

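```bash
cat >> h.py <<'E'
from scipy.spatial.transform import Rotation as R
import pickle
def cast(s,a,uv):
    K=np.array([[a['fx'],0,a['cx']],[0,a['fy'],a['cy']],[0,0,1]])
    q=cv2.undistortPoints(np.array(uv,float).reshape(-1,1,2),K,np.array([a['k1'],0,0,0.]))[:,0]
    T=np.eye(4); T[:3,:3]=R.from_euler('xyz',s['eef_rot']).as_matrix(); T[:3,3]=s['eef_pos']; T=T@a['hand_eye']
    return T[:3,3], np.c_[q,np.ones(len(q))]@T[:3,:3].T
def hit(s,a,uv,p,n):
    o,d=cast(s,a,uv); t=((p-o)@n)/(d@n); return o+d*t[:,None]
E
cat > m.py <<'E'
from h import *
s,a=pickle.load(open('w2.pkl','rb'))
n=np.array([-.469,0,.883]); c=np.array([533.,-60,100])
P=lambda uv,h: np.round(hit(s,a,np.array(uv)/2,c2+h*n,n),1)
c2=c
for k in range(5):
    r=hit(s,a,np.array([[401,246]])/2,c2,n)[0]; b=hit(s,a,np.array([[399,260]])/2,c2+32*n,n)[0]-32*n
    c2=np.array([r[0],r[1],100])
print('cam',c2,'bar',b)
print('right edge',P([[494,130],[490,250],[487,365]],0).tolist())
print('front',P([[222,362],[487,378]],0).tolist(),'back',P([[130,104],[490,124]],0).tolist())
print('bar ends',P([[392,210],[405,310]],32).tolist())
print('ball',P([[470,248]],-13).tolist(), 'boss',P([[525,250]],-13).tolist())
print('cheek top outer',P([[590,72],[569,240],[550,395]],32).tolist())
print('cheek top inner',P([[563,75],[530,392]],32).tolist())
E
python3 m.py
python3 - <<'E'
import cv2
i=cv2.imread('pics/w2.png')[20:210,170:310]
cv2.imwrite('pics/w2c.png',cv2.resize(i,None,fx=3.1,fy=3.1,interpolation=cv2.INTER_CUBIC))
E
```

```text
cam [544.75685112 -67.16686935 100.        ] bar [550.29837328 -71.66525146 102.94334536]
right edge [[612.7, -134.8, 136.1], [542.0, -129.8, 98.5], [449.8, -124.0, 49.5]]
front [[452.8, 95.9, 51.1], [437.2, -123.5, 42.9]] back [[625.7, 81.4, 143.0], [615.7, -132.4, 137.7]]
bar ends [[565.2, -72.1, 147.1], [501.2, -70.4, 113.1]]
ball [[543.6, -114.5, 84.7]] boss [[542.2, -154.8, 83.9]]
cheek top outer [[631.2, -187.0, 182.1], [547.6, -182.0, 137.8], [430.4, -175.3, 75.5]]
cheek top inner [[629.9, -172.9, 181.5], [433.2, -159.3, 77.0]]
```

View pics/w2c.png

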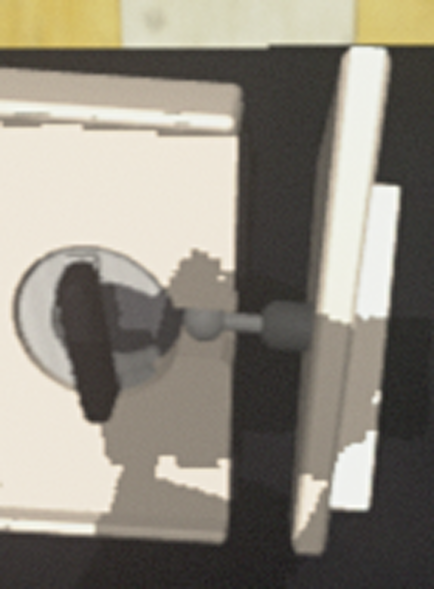

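```bash
python3 -m crank '[{"offset":[0.028,-0.01,-0.02],"spin":-1.2},{"offset":[0.054,-0.02,-0.05],"spin":-2.4},{"offset":[0.072,-0.027,-0.085],"spin":-3.6},{"offset":[0.072,-0.027,-0.12],"spin":-3.6},{"offset":[0.072,-0.027,-0.15],"spin":-3.6},{"offset":[0.072,-0.027,-0.17],"spin":-3.6},{"offset":[0.072,-0.027,-0.17],"spin":-3.6},{"offset":[0.072,-0.027,-0.17],"spin":-3.6}]' 0.5
python3 - <<'E'
from h import *
a=manip.camera('wrist'); b=manip.camera('side')
cv2.imwrite('pics/c.png',np.hstack([cv2.resize(a['pixels'],(400,300)),cv2.resize(b['pixels'][140:340,120:320],(300,300))])[:,:,::-1])
for p in(a,b):
  for t in 'cheek_lip stud_head'.split():
    print(t,[(np.round(r['location']).tolist(),round(r['conf'],2)) for r in manip.search_frame(p,t)[:2]])
E
```

```text
clock: 3.85
eef_pos: [539.9, -174.1, 155.2]
eef_rot: [-3.141, 0.001, -0.065]
wrist_force: [-0.0, -0.3, -0.0]
finger_gap: 46.7
cheek_lip [([560.0, -179.0, 119.0], 0.57)]
stud_head [([558.0, -173.0, 122.0], 0.84)]
cheek_lip [([532.0, -165.0, 102.0], 0.88)]
stud_head [([527.0, -162.0, 104.0], 0.57)]
```

View pics/c.png

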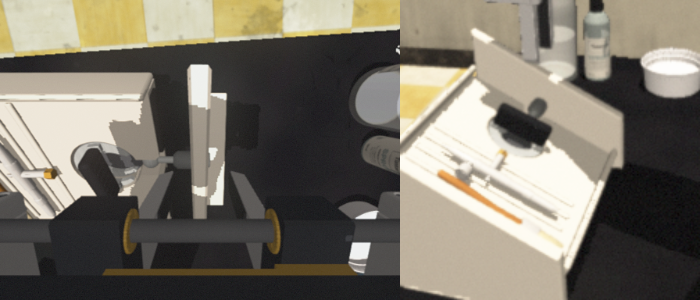

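The fingers straddle the cheek (left panel: cheek about (200,150), fingers at (155,200) and (245,200)). Next I descend and pinch.

```bash
python3 -m crank '[{"offset":[0,0,-0.02],"spin":0},{"offset":[0,0,-0.035],"spin":0},{"offset":[0,0,-0.046],"spin":0},{"offset":[0,0,-0.046],"spin":0},{"offset":[0,0,-0.046],"spin":0},{"offset":[0,0,-0.046],"spin":0},{"offset":[0,0,-0.046],"spin":0},{"offset":[0,0,-0.046],"spin":0}]'
python3 -m crank '[{"offset":[0,0,0],"spin":0},{"offset":[0,0,0],"spin":0},{"offset":[0,0,0],"spin":0},{"offset":[0,0,0],"spin":0},{"offset":[0,0,0],"spin":0},{"offset":[0,0,0],"spin":0},{"offset":[0,0,0],"spin":0},{"offset":[0,0,0],"spin":0}]' 0.05 15
```

```text
clock: 4.82
eef_pos: [540.8, -174.0, 111.3]
eef_rot: [3.141, -0.003, -0.065]
wrist_force: [0.5, 0.1, -1.5]
finger_gap: 46.6
clock: 5.48
eef_pos: [540.8, -174.0, 111.2]
eef_rot: [3.141, -0.003, -0.065]
wrist_force: [0.1, -0.1, 0.2]
finger_gap: 15.7
```

```bash
python3 -m crank '[{"offset":[0,0.004,0],"spin":0},{"offset":[0.0005,0.008,0],"spin":0},{"offset":[0.001,0.012,0],"spin":0},{"offset":[0.001,0.016,0],"spin":0},{"offset":[0.0015,0.02,0],"spin":0},{"offset":[0.0015,0.024,0],"spin":0},{"offset":[0.0015,0.026,0],"spin":0},{"offset":[0.0015,0.026,0],"spin":0}]'
python3 -m crank '[{"offset":[0,0.001,0],"spin":0},{"offset":[0,0.002,0],"spin":0},{"offset":[0,0.003,0],"spin":0},{"offset":[0,0.004,0],"spin":0},{"offset":[0,0.004,0],"spin":0},{"offset":[0,0.004,0],"spin":0},{"offset":[0,0.004,0],"spin":0},{"offset":[0,0.004,0],"spin":0}]'
```

```text
clock: 6.15
eef_pos: [542.3, -147.3, 111.2]
eef_rot: [3.141, -0.002, -0.064]
wrist_force: [0.5, -0.4, -3.3]
finger_gap: 15.9
clock: 6.82
eef_pos: [542.3, -143.3, 111.2]
eef_rot: [3.141, -0.002, -0.064]
wrist_force: [-0.6, 0.4, -0.4]
finger_gap: 15.7
```

```bash
for i in 1 ; do python3 -m crank '[{"offset":[0,0.0007,0],"spin":0},{"offset":[0,0.0014,0],"spin":0},{"offset":[0,0.002,0],"spin":0},{"offset":[0,0.002,0],"spin":0},{"offset":[0,0.002,0],"spin":0},{"offset":[0,0.002,0],"spin":0},{"offset":[0,0.002,0],"spin":0},{"offset":[0,0.002,0],"spin":0}]'; done
python3 -m crank '[{"offset":[0,0.0007,0],"spin":0},{"offset":[0,0.0014,0],"spin":0},{"offset":[0,0.002,0],"spin":0},{"offset":[0,0.002,0],"spin":0},{"offset":[0,0.002,0],"spin":0},{"offset":[0,0.002,0],"spin":0},{"offset":[0,0.002,0],"spin":0},{"offset":[0,0.002,0],"spin":0}]'
python3 - <<'E'
from h import *
s=manip.read_state();a=manip.camera('wrist'); pickle.dump((s,a),open('w3.pkl','wb'))
cv2.imwrite('pics/w3.png',cv2.resize(a['pixels'][60:260,90:350,::-1],None,fx=3,fy=3,interpolation=cv2.INTER_CUBIC))
E
```

```text
clock: 7.48
eef_pos: [542.3, -141.3, 111.2]
eef_rot: [3.142, -0.002, -0.064]
wrist_force: [0.2, 0.0, -1.0]
finger_gap: 16.0
clock: 8.15
eef_pos: [542.3, -139.3, 111.2]
eef_rot: [3.141, -0.003, -0.064]
wrist_force: [1.3, -3.5, -2.1]
finger_gap: 15.9
```

View pics/w3.png

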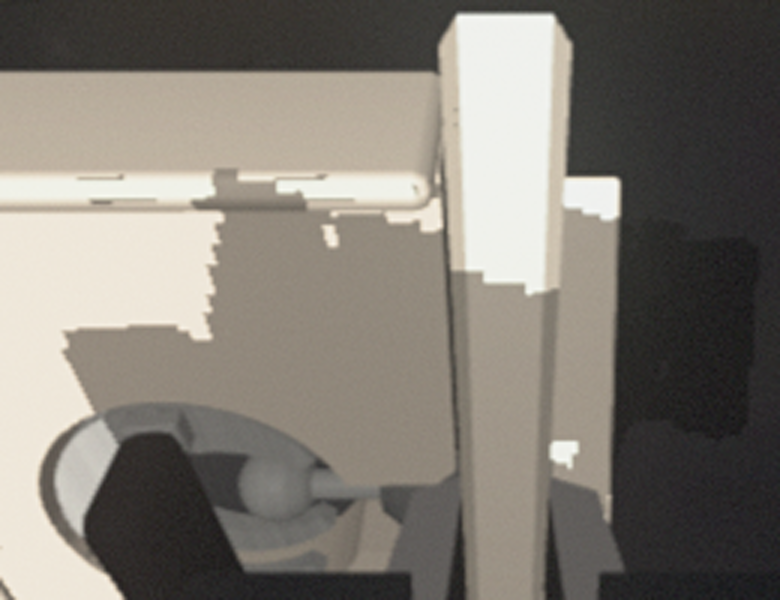

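The ball head (275,485) sits inside the cam ring, and the seal has started to push back (3.5 N). I'll push 2 mm more and then release.

```bash
python3 -m crank '[{"offset":[0,0.0007,0],"spin":0},{"offset":[0,0.0014,0],"spin":0},{"offset":[0,0.002,0],"spin":0},{"offset":[0,0.002,0],"spin":0},{"offset":[0,0.002,0],"spin":0},{"offset":[0,0.002,0],"spin":0},{"offset":[0,0.002,0],"spin":0},{"offset":[0,0.002,0],"spin":0}]'
python3 -m crank '[{"offset":[0,0,0],"spin":0},{"offset":[0,0,0],"spin":0},{"offset":[0,0,0],"spin":0},{"offset":[0,0,0],"spin":0},{"offset":[0,0,0],"spin":0},{"offset":[0,0,0.01],"spin":0},{"offset":[0,0,0.04],"spin":0},{"offset":[0,0,0.07],"spin":0}]' 0.4
python3 -m crank '[{"offset":[-0.035,0,0.02],"spin":0},{"offset":[-0.07,0,0.04],"spin":0},{"offset":[-0.09,0,0.06],"spin":0},{"offset":[-0.09,0,0.06],"spin":0},{"offset":[-0.09,0,0.06],"spin":0},{"offset":[-0.09,0,0.06],"spin":0},{"offset":[-0.09,0,0.06],"spin":0},{"offset":[-0.09,0,0.06],"spin":0}]' 0
python3 - <<'E'
from h import *
s=manip.read_state();a=manip.camera('wrist'); pickle.dump((s,a),open('w4.pkl','wb'))
cv2.imwrite('pics/w4.png',cv2.resize(a['pixels'][0:320,60:460,::-1],None,fx=1.87,fy=1.87,interpolation=cv2.INTER_CUBIC))
for t in 'cam cam_grip cheek_lip stud_head'.split():
    print(t,[(np.round(r['location']).tolist(),round(r['conf'],2)) for r in manip.search_frame(a,t)[:2]])
E
```

```text
clock: 8.87
eef_pos: [542.4, -137.4, 111.2]
eef_rot: [3.141, -0.003, -0.064]
wrist_force: [2.5, -4.4, -2.5]
finger_gap: 15.9
clock: 9.53
eef_pos: [541.8, -137.2, 182.0]
eef_rot: [-3.141, -0.001, -0.064]
wrist_force: [0.1, -0.8, 0.8]
finger_gap: 37.7
clock: 10.2
eef_pos: [452.1, -137.0, 241.0]
eef_rot: [-3.141, 0.001, -0.064]
wrist_force: [-0.7, -0.7, -0.2]
finger_gap: 0.4
cam [([545.0, -68.0, 112.0], 0.79)]
cam_grip [([544.0, -68.0, 112.0], 0.93)]
cheek_lip [([546.0, -146.0, 96.0], 0.74)]
stud_head [([542.0, -142.0, 97.0], 0.82)]
```

View pics/w4.png

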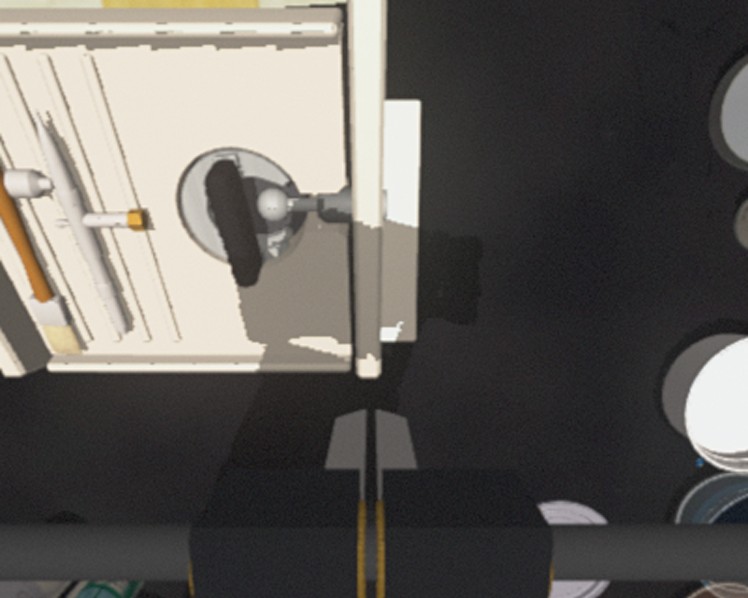

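Cheek is up to the seal, its head is in the open cam at (275,205), and the bar runs (222,165)-(247,280). Next I'll measure the cam and bar.

```bash
python3 - <<'E'
from h import *
s,a=pickle.load(open('w4.pkl','rb'))
y=-.064; n=np.array([-.469*np.cos(y),-.469*np.sin(y),.883]); c=np.array([545,-68,100.])
P=lambda uv,h: np.round(hit(s,a,np.array(uv)/1.87+[60,0],c+h*n,n),1).tolist()
print('ring',P([[239,204]],0)); print('bar ends top',P([[221,160],[247,284]],30))
print('cheek in/out',P([[355,200],[384,200]],32),'edge',P([[348,120],[351,340]],0))
print('bar left/right at mid',P([[219,222],[246,222]],32))
m=manip
E
```

```text
ring [[546.5, -66.8, 100.7]]
bar ends top [[564.4, -70.9, 144.3], [500.4, -68.2, 110.4]]
cheek in/out [[541.7, -136.0, 136.8], [540.8, -151.1, 136.8]] edge [[583.2, -134.8, 122.5], [452.2, -124.3, 52.7]]
bar left/right at mid [[535.5, -62.2, 131.0], [534.6, -76.7, 131.0]]
```

```bash
python3 - <<'E'
import numpy as np
y=-.064; Rz=np.array([[np.cos(y),-np.sin(y)],[np.sin(y),np.cos(y)]])
C=np.array([536,-68.])
for th in [-.35,-.1,.1,.3,.5,.7,.9,1.1,1.25,1.4,1.5,1.57]:
    s,c=np.sin(th),np.cos(th); k=.883
    d=np.array([-k*c,s]); d/=np.linalg.norm(d); q=np.array([s,k*c]); q/=np.linalg.norm(q)
    h=abs(7*np.array([k*s,c])@q)+abs(12*.469*q[0]); w=8*abs(q[0])+12.5*abs(q[1])
    print(th,np.round(C+Rz@(24*d-(h+w)*q),1))
E
```

```text
-0.35 [520.9 -98.1]
-0.1 [513.1 -90.1]
0.1 [508.7 -84.4]
0.3 [504.8 -80. ]
0.5 [502.2 -74.1]
0.7 [501.3 -67.4]
0.9 [502.3 -60.4]
1.1 [505.2 -53.9]
1.25 [508.4 -49.6]
1.4 [512.4 -46. ]
1.5 [515.5 -44. ]
1.57 [517.7 -42.8]
```

```bash
python3 -m crank '[{"offset":[0.03,0.021,-0.02],"spin":0},{"offset":[0.06,0.043,-0.045],"spin":0},{"offset":[0.06,0.042,-0.08],"spin":0},{"offset":[0.06,0.042,-0.11],"spin":0},{"offset":[0.06,0.042,-0.13],"spin":0},{"offset":[0.06,0.042,-0.143],"spin":0},{"offset":[0.06,0.042,-0.143],"spin":0},{"offset":[0.06,0.042,-0.143],"spin":0}]' 0 20
```

```text
clock: 11.12
eef_pos: [511.9, -95.1, 98.6]
eef_rot: [-3.141, 0.001, -0.064]
wrist_force: [0.2, -0.1, -0.6]
finger_gap: 0.5
```

```bash
python3 -m crank '[{"offset":[0.001,0.005,0],"spin":0},{"offset":[-0.003,0.011,0],"spin":0},{"offset":[-0.005,0.013,0],"spin":0},{"offset":[-0.007,0.015,0],"spin":0},{"offset":[-0.0085,0.018,0],"spin":0},{"offset":[-0.0095,0.021,0],"spin":0},{"offset":[-0.0103,0.0245,0],"spin":0},{"offset":[-0.0105,0.028,0],"spin":0}]'
```

```text
clock: 11.78
eef_pos: [501.3, -67.2, 99.5]
eef_rot: [3.141, -0.0, -0.064]
wrist_force: [-1.4, -4.8, 1.4]
finger_gap: 0.4
```

```bash
python3 -m crank '[{"offset":[0.0003,0.0035,0],"spin":0},{"offset":[0.001,0.007,0],"spin":0},{"offset":[0.0025,0.0105,0],"spin":0},{"offset":[0.004,0.0135,0],"spin":0},{"offset":[0.0055,0.0155,0],"spin":0},{"offset":[0.007,0.0175,0],"spin":0},{"offset":[0.009,0.0195,0],"spin":0},{"offset":[0.011,0.0212,0],"spin":0}]'
python3 - <<'E'
from h import *
b=manip.camera('side'); a=manip.camera('wrist')
cv2.imwrite('pics/c2.png',np.hstack([cv2.resize(a['pixels'][:240,:320],(400,300)),cv2.resize(b['pixels'][160:310,130:280],(300,300))])[:,:,::-1])
E
```

```text
clock: 12.45
eef_pos: [511.5, -45.9, 100.2]
eef_rot: [3.141, 0.001, -0.064]
wrist_force: [-7.6, -3.7, 5.9]
finger_gap: 0.3
```

View pics/c2.png

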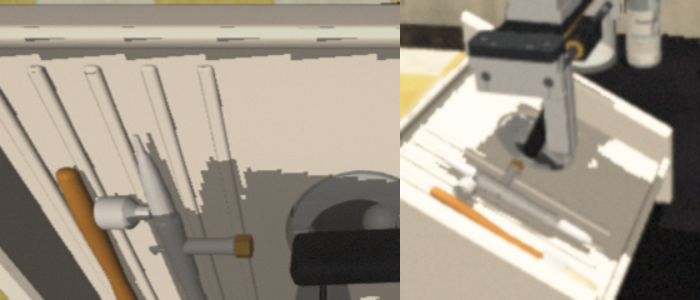

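The bar (345,245 in the left panel) is now almost in line with the stud. I'll push slightly further, then back off, raise and look.

```bash
python3 -m crank '[{"offset":[0.001,0.0005,0],"spin":0},{"offset":[0.002,0.001,0],"spin":0},{"offset":[0.003,0.0015,0],"spin":0},{"offset":[0.004,0.002,0],"spin":0},{"offset":[0.005,0.002,0],"spin":0},{"offset":[0.005,0.002,0],"spin":0},{"offset":[0.005,0.002,0],"spin":0},{"offset":[0.005,0.002,0],"spin":0}]'
python3 -m crank '[{"offset":[-0.005,0,0],"spin":0},{"offset":[-0.015,0,0.0],"spin":0},{"offset":[-0.02,-0.005,0.03],"spin":0},{"offset":[-0.03,-0.015,0.06],"spin":0},{"offset":[-0.04,-0.025,0.09],"spin":0},{"offset":[-0.05,-0.04,0.12],"spin":0},{"offset":[-0.06,-0.05,0.14],"spin":0},{"offset":[-0.06,-0.05,0.14],"spin":0}]'
python3 - <<'E'
from h import *
s=manip.read_state();a=manip.camera('wrist'); pickle.dump((s,a),open('w5.pkl','wb'))
cv2.imwrite('pics/w5.png',cv2.resize(a['pixels'][0:240,110:430,::-1],None,fx=2.5,fy=2.5,interpolation=cv2.INTER_CUBIC))
E
```

```text
clock: 13.22
eef_pos: [513.9, -44.3, 100.4]
eef_rot: [3.139, 0.007, -0.064]
wrist_force: [-29.3, -8.2, 17.4]
finger_gap: 0.5
clock: 13.88
eef_pos: [454.2, -95.7, 245.0]
eef_rot: [3.138, -0.0, -0.065]
wrist_force: [1.0, -0.1, 0.7]
finger_gap: 0.6
```

View pics/w5.png

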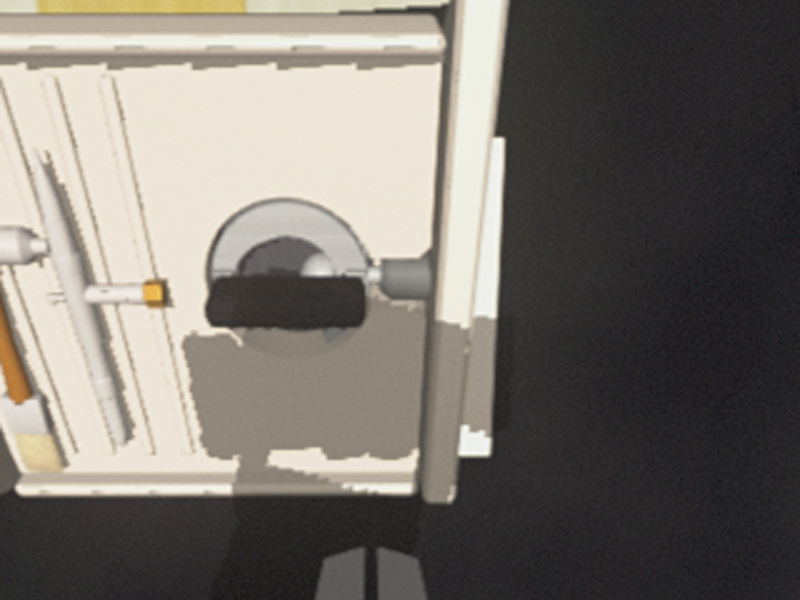

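```bash
python3 - <<'E'
from h import *
s,a=pickle.load(open('w5.pkl','rb'))
y=-.064; n=np.array([-.469*np.cos(y),-.469*np.sin(y),.883]); c=np.array([545.5,-68,100.])
P=lambda uv,h: np.round(hit(s,a,np.array(uv)/2.5+[110,0],c+h*n,n),1)
print('bar top edge dir',P([[212,325],[360,328]],32).tolist())
o=P([[507,10],[456,495]],32); i=P([[454,10],[424,498]],32); e=P([[441,100],[418,470]],0)
for k,v in(('outer',o),('inner',i),('edge',e)): d=v[0]-v[1]; print(k,v.tolist(),'yaw',d[1]/d[0], 'y at x=540',v[1][1]+d[1]/d[0]*(540-v[1][0]))
print('ball',P([[319,265]],-13))
for nme in ('wrist','side'):
  p=manip.camera(nme)
  for t in ('cheek_lip','cam_grip'): print(nme,t,[(np.round(r['location'],1).tolist(),round(r['conf'],2)) for r in manip.search_frame(p,t)[:1]])
E
```

```text
bar top edge dir [[525.9, -35.7, 124.7], [520.6, -97.6, 124.1]]
outer [[615.3, -151.0, 176.0], [434.0, -140.6, 79.6]] yaw -0.057363485934914554 y at x=540 -146.68052950910095
inner [[616.4, -134.3, 176.0], [433.3, -124.2, 78.6]] yaw -0.055161114145275865 y at x=540 -130.08569087930093
edge [[602.9, -134.2, 132.7], [441.3, -123.8, 46.6]] yaw -0.06435643564356432 y at x=540 -130.1519801980198
ball [[549.9 -80.2  88. ]]
wrist cheek_lip [([547.1, -138.3, 122.2], 0.73)]
wrist cam_grip [([541.9, -67.4, 109.3], 0.83)]
side cheek_lip [([529.8, -129.1, 113.0], 0.76)]
side cam_grip [([533.4, -71.7, 112.4], 0.91)]
```

```bash
python3 -c "
from cell import manip
print(manip.read_state()['wrist_force']); print(manip.sign_off())"
```

```text
[-0.56614454  0.28596345 -0.0646844 ]
the job is handed in; nothing more can be done
None
```

I slid the cheek up to the seal, turned the cam fully shut and handed the job in at about 14 s; no verdict came back.

- **Sliding:** I pinched the cheek's top edge by the stud and slid it about 37 mm towards the board. The seal pushed back with about 4 N. After release, the picture showed the stud head inside the open cam and a gap of about 5 mm.
- **Turning:** With the fingers shut, I pushed the lower end of the grip bar clockwise through a quarter turn. The tool stalled at about 30 N sideways (35 N in all), so I took the cam to be on its stop.

**Last checks**
- **Cam:** from the final wrist picture the bar is in line with the stud, at about 1.55–1.59 rad. That is good to a few hundredths, and I did not measure the cam's speed.
- **Gap:** about 0 mm measured at the lip, against a limit of 2.2 mm. The camera calibration is only good to about 2 mm, so this is not certain on its own.
- **Squareness:** within about 0.01 rad of the board, against a limit of 0.04.
- **Clearance:** the arm is clear of everything and the wrist force is near zero.
- **Bottles and cup:** nothing the robot did came near them, but I did not measure their positions again at the end.

Nothing failed. The networks' cheek position was 1 to 2 cm off between the two cameras. I relied on the edges I measured in the wrist picture instead.

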